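# Park a glass cylinder on the bench line

### The job

Without gripping or lifting the frosted glass cylinder, gently roll it to the right until it rests centred on the white line, lying along it. Then stop it from rolling back: lay the wide firebrick flat on the bench, end-on, close up against the middle of the glass on the side it came from (a few millimetres' gap is fine), and stand the iron weight upright on the middle of the brick. Keep the glass on its line, and leave the jar, the tin and the wooden paddle alone.

Things in the scene. Friction and masses are not known exactly. Their poses are not given: they have to be found in the camera images.
- glass: frosted glass cylinder, 90 mm diameter, 160 mm long, 0.5 kg, lying on its side, too wide to grip. Origin mid-length on its axis, 45 mm above the bench; x along the axis (about parallel to the line), y and z turn as it rolls. Starts left (+y) of the line, level with its middle. Rolls easily: let go at 50 mm/s it coasts about 20 mm, at 100 mm/s 80 mm. Chips if struck with over 25 N.
- mark: the mark: a straight white line 280 mm long, 4 mm wide, painted on the bench, with a 60 mm cross-tick 84 mm either side of its middle, just beyond where the ends of the glass belong. Flat, nothing to feel. Origin at its middle on the bench; x along the line, y across it towards the side (left, +y) from which the glass comes, z up.
- brick: cream firebrick, 110 mm long (its y), 60 mm wide (its x), 40 mm high, about 0.5 kg, flat on the bench to the right of the line. Origin at the centre of its underside. Grip it across the 60 mm.
- weight: dark cast-iron weight: round base 56 mm in diameter and 35 mm high, with an upright straight knob 30 mm in diameter on top, 75 mm high in all, about 0.75 kg, standing on the bench to the right of the line. Origin at the centre of its underside, z up along its axis.
- jar: open green glass tumbler, 84 mm in diameter at the rim and 95 mm high, standing on the far side of the bench beyond the rolling lane. Bystander. Origin at the centre of its underside.
- tin: closed plain metal tin, 80 mm in diameter and 85 mm high, standing on the far side of the bench. Bystander. Origin at the centre of its underside.
- paddle: flat wooden paddle about 200 mm long, lying on the far side of the bench between jar and tin. Bystander. Origin under its middle, x along it.
Mind the look-alikes: they are no part of the job. What is meant by the brick is not yellow, and is the larger of those in its own colour. What is shaped like the glass but black is not meant.

How it is judged:
By the outcome, as a careful person would: the job done as asked, in the order asked, and still so for the second after the job is handed in, with the robot touching nothing.
It also fails if it takes over 72 s, if anything falls off the work surface, if the arm or the gripper's body presses on something with over 40 N, if the wrist force passes 120 N, or if a joint passes its speed limit or range.

### The arm

A 7-joint arm with a two-finger parallel gripper is mounted at the origin on the work surface. World frame = base frame: x ahead of the robot, y to its left, z up, the work surface at z = 0. Lengths are in m, angles in rad, forces in N, time in s.
With the tool pointing down it reaches from about 0.425 to 0.925 m from the base axis. Payload 6.8 kg.
Tool frame: the origin (TCP) lies on the centre line of the jaws, within the pads' length; the fingertips stand 25 mm ahead of it and the grasp point (between the pads) lies 6 mm ahead of it; z points along the fingers, y is the line along which they close (so a half turn about z gives the same grasp; the last joint's range is limited). The gripper opens to 85 mm and grips with 20 to 120 N. Pads are 22 mm wide; open, the fingers measure 114 mm over their backs; the gripper's body (76 mm by 85 mm) begins 54 mm behind the grasp point. The pads swing forward as they close: fully open they stand 13 mm farther back than shut.
Start: joints at [-1.331, 0.477, 0.022, 1.555, -0.011, 1.109, -0.083], TCP at [0.23, 0.635, 0.256] pointing down, gripper open.
Joint ranges: [-2.96, 2.96], [-0.34, 2.1], [-1.41, 1.46], [0.24, 2.44], [-1.37, 4.51], [0.17, 1.92], [-2.96, 2.96]. Speed limits (rad/s): [2.39, 2.39, 3.14, 3.14, 3.14, 3.14, 3.14].

### API

Orientations are given as a rotation vector (axis times angle).
In Python, from bench import status, imaging, workorder gives the robot as it stands.
- The arm moves only by the tool send_rows, never from a script. Its argument "steps" is a list of rows, each an object of numbers: "dx", "dy", "dz": the shift along the tool's x, y, z in cm; "yaw": the turn about the tool's z in degrees; "gripper": the opening, from 0 (shut) to 1 (fully open). A call has 1 to 5 rows; each row is the pose to reach, as a shift and turn from the pose commanded when the call began, along the tool's axes at that moment; what a row does not reach only later rows make up. A row lasts 1/8 s, in which the tool goes at most 62.5 mm and 10.7 degrees, less where a joint would pass 70% of its speed; a pose out of reach is approached as far as the arm can. A call with a gripper value outside its range is refused whole. The fingers move at their own pace and stop on an object; "force" is the grip in N (left out, the last holds). Time passes only in rows, so rows that repeat a pose let the fingers close. It gives the time, the measured TCP pose, the force, the opening and the grip force at its end, in the units of the state.
- status.get_obs(): the state, without advancing time (a new reading comes with each control period).
- imaging.grab_frame(name): name is "scene" or "side" or "wrist"; returns a dict with "color" (400x640x3 uint8, red, green, blue), "depth" (400x640 float32, m along the optical axis (not along the pixel's ray), 0 where there is no reading), "K" (3x3 intrinsics, pixels), "k1" (the pictures are not rectified: a ray, as slopes to the right and down, at radius r is drawn at 1 + k1 r^2 times it, then the intrinsics apply), "R" (3x3) and "t" (3): a world point X has camera coordinates R X + t. Camera axes: x right, y down, z forward; pixel columns grow to the right and rows downward; lengths in m; the calibration is good to about 2 mm. A picture is of the moment at which its call begins.
- workorder.hand_in(): hands the job in; it is judged then, once.
The state is a dict: "clock": time; "joints": joint angles; "qvel": joint speeds; "tau": joint torques, N m; "tcp_pos": TCP position; "orientation": TCP orientation; "contact_force": force on the tool from outside, world axes, zero at the start; "moment": the same for the moment, N m; "grip_width": finger opening in m; "gripper_force": force on a finger pad.
Only numpy, scipy, OpenCV 4.12 (cv2) and the standard library are available. Lean on these libraries where they do the work, as an engineer would, in place of code of your own. Each camera call takes 0.05 s, during which the arm holds its last target. There are 200 camera calls.

## Working session

There is one attempt and no reset: what is moved stays moved. The work goes in short steps, Python scripts to look and compute and a tool call to move; the robot and the scene stay as the last step left them, time stands still between calls to the robot, and variables do not carry over. Pictures are saved under pics/ and viewed, at most 10 in all, crops included, and the job is handed in when it is done.

Besides the shell and the picture viewer there is one more tool, called in YAML: its name, and indented under it one key for each argument. send_rows: Moves the arm, as the interface text tells. Its arguments: {"type":"object","properties":{"steps":{"type":"array"},"force":{"type":"number"}},"required":["steps"]}

```bash
mkdir -p pics; cat > h.py <<'E'
import numpy as np, cv2
from bench import status, imaging, workorder
def grab(n,tag):
    f=imaging.grab_frame(n); np.savez(f'pics/{tag}.npz',**f)
    cv2.imwrite(f'pics/{tag}.png',f['color'][:,:,::-1]); return f
def load(tag): return dict(np.load(f'pics/{tag}.npz'))
def ray(f,uv):
    K=f['K'];k=float(f['k1']);d=np.array([[ (uv[0]-K[0,2])/K[0,0],(uv[1]-K[1,2])/K[1,1]]])[0]
    s=d.copy()
    for _ in range(20): s=d/(1+k*(s@s))
    return np.array([s[0],s[1],1.])
def onz(f,uv,z):
    r=f['R'].T@ray(f,uv);c=-f['R'].T@f['t']; return c+r*(z-c[2])/r[2]
def dep(f,uv):
    z=f['depth'][int(uv[1]),int(uv[0])]; return f['R'].T@(ray(f,uv)*z-f['t'])
def cloud(f):
    v,u=np.mgrid[0:400,0:640]; K=f['K'];k=float(f['k1'])
    d=np.stack([(u-K[0,2])/K[0,0],(v-K[1,2])/K[1,1]],-1);s=d.copy()
    for _ in range(20): s=d/(1+k*(s**2).sum(-1,keepdims=True))
    P=np.dstack([s,np.ones((400,640))])*f['depth'][...,None]
    return (P-f['t'])@f['R']
E
python3 - <<'E'
from h import *
a=grab('scene','s0');b=grab('side','d0');o=status.get_obs()
for k,v in o.items(): print(k,np.round(v,3))
for f in(a,b): print(-f['R'].T@f['t'],f['R'][2],f['k1'])
E
```

```text
clock 0.1
joints [-1.331  0.478  0.022  1.556 -0.011  1.109 -0.083]
qvel [ 0.002 -0.001  0.001 -0.002 -0.001 -0.002 -0.001]
tau [ 5.0000e-03 -5.9776e+01  1.6140e+00 -2.8195e+01  1.3000e-02  5.0000e-03
  0.0000e+00]
tcp_pos [0.23  0.634 0.255]
orientation [-5.430e-01 -3.094e+00  3.000e-03]
contact_force [-0.965  0.356 -0.345]
moment [0.006 0.069 0.025]
gripper_force 0.0
grip_width 0.085
[ 1.24937434 -0.51822676  0.84126422] [-0.59774384  0.40922961 -0.68937176] -0.10395241656558636
[ 0.42856436 -0.89489441  0.77488405] [ 0.13148151  0.73909812 -0.66064104] -0.09106843734689545
```

View pics/s0.png

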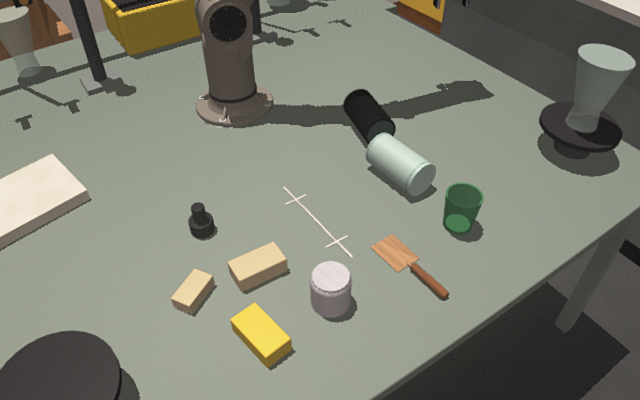

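View pics/d0.png

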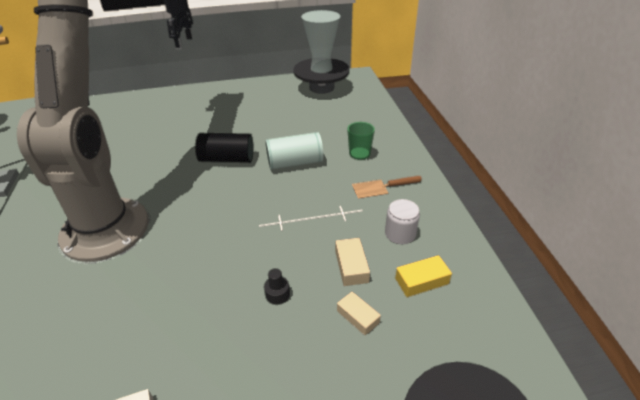

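The scene view shows the line from (285,187) to (352,256), the glass at about (400,164) with the black decoy behind it at (369,115), the large brick at (258,267), the small one at (193,291) and the weight at (201,222). The side view agrees: line (260,225)–(362,211), glass (295,152), brick (352,261), weight (277,287).

```bash
python3 - <<'E'
from h import *
a=load('s0');b=load('d0')
for f,pts in((a,[(285,187.5),(351.5,256),(295,199.5),(337,242)]),(b,[(260,225.5),(362,211),(280,222.5),(344,213.5)])):
    print([onz(f,p,0)[:2].round(4).tolist() for p in pts])
def box(P,c): 
    r=cv2.minAreaRect((P[:,:2]*1000).astype(np.float32)); print(c,len(P),np.round(r[0],1),np.round(r[1],1),round(r[2],1),'zmax',np.percentile(P[:,2],95).round(4))
for nm,f,rois in(('s',a,dict(brick=(225,240,292,292),weight=(185,200,218,240),glass=(362,130,438,198),black=(340,85,396,140),tin=(305,258,356,318),jar=(440,180,486,236))),('d',b,dict(brick=(332,235,374,287),weight=(262,267,292,304),glass=(264,130,328,172),black=(192,128,256,166),tin=(383,198,422,244),jar=(344,120,378,160)))):
    C=cloud(f)
    for k,(x0,y0,x1,y1) in rois.items():
        P=C[y0:y1,x0:x1].reshape(-1,3); P=P[(P[:,2]<.12)&(P[:,2]>.008)&(P[:,0]>.1)]
        if k=='brick': P=P[P[:,2]>.034]
        if k=='weight': box(P[P[:,2]>.068],'knob')
        box(P,nm+k)
        if k in('glass','black'):
            T=P[P[:,2]>.06]; m=T[:,:2].mean(0); box(T,'top')
            # fit cylinder with r=.045, axis height .045
            from scipy.optimize import least_squares
            def res(q):
                n=np.array([-np.sin(q[2]),np.cos(q[2])]); d=(P[:,:2]-q[:2])@n
                return np.hypot(d,P[:,2]-.045-q[3])-.045
            s=least_squares(lambda q:np.append(res(q),1e-3*((q[:2]-m)@[np.cos(q[2]),np.sin(q[2])])),[*m,0,0],loss='soft_l1',f_scale=.003)
            q=s.x;e=np.array([np.cos(q[2]),np.sin(q[2])]);t=(P[:,:2]-q[:2])@e
            lo,hi=np.percentile(t,[.5,99.5]);print(' cyl',q.round(4),'ext',lo.round(4),hi.round(4),'mid',(q[:2]+e*(lo+hi)/2).round(4))
E
```

```text
[[0.4133, -0.0667], [0.6871, -0.0629], [0.4647, -0.0692], [0.6357, -0.0652]]
[[0.4142, -0.0685], [0.6894, -0.0671], [0.467, -0.0676], [0.6395, -0.0671]]
sbrick 1252 [ 614.1 -253. ] [110.6  62.7] 87.7 zmax 0.0425
knob 130 [ 432.5 -300.3] [29.2 29.7] 57.5 zmax 0.0775
sweight 670 [ 435.6 -301.1] [55.1 52.2] 63.2 zmax 0.0759
sglass 2743 [506.5 197.7] [125.9 249. ] 80.1 zmax 0.0915
top 1704 [513.9 180.2] [226.2  86.4] 7.2 zmax 0.0922
 cyl [0.5729 0.1937 0.0762 0.0012] ext -0.1801 0.0511 mid [0.5086 0.1888]
sblack 1745 [377.9 239.9] [ 98.9 254. ] 73.3 zmax 0.0924
top 1333 [377.5 238.7] [ 94.1 254.2] 72.7 zmax 0.0927
 cyl [ 0.3474  0.2492 -0.2635  0.001 ] ext -0.092 0.1541 mid [0.3774 0.2411]
stin 1925 [ 763.1 -173.2] [76.6 76.6] 14.0 zmax 0.087
sjar 1589 [749.8 194.8] [84.2 83. ] 2.2 zmax 0.0963
dbrick 984 [ 613.9 -253.7] [111.9  61. ] 87.7 zmax 0.0434
knob 154 [ 433.4 -300.7] [31.5 27.5] 83.5 zmax 0.0779
dweight 702 [ 433.1 -303.8] [55.8 51.9] 4.3 zmax 0.0767
dglass 1608 [542.6 188. ] [162.4  92.8] 2.5 zmax 0.0902
top 1035 [542.4 183.5] [ 84.3 165.1] 89.8 zmax 0.0908
 cyl [0.543  0.1927 0.0551 0.0008] ext -0.0813 0.0788 mid [0.5417 0.1926]
dblack 1664 [296.  293.1] [158.7 304. ] 45.1 zmax 0.0909
top 1020 [333.5 244.9] [ 80.5 163.1] 78.1 zmax 0.0916
 cyl [ 0.3276  0.2552 -0.2542  0.0008] ext -0.0711 0.0889 mid [0.3362 0.2529]
dtin 1253 [ 758.5 -173.5] [77.9 75.4] 79.2 zmax 0.088
djar 840 [750.6 193.4] [84.9 82.7] 88.9 zmax 0.0952
```

```bash
cat >> h.py <<'E'
from scipy.spatial.transform import Rotation as Ro
from scipy.optimize import least_squares
def rel(xyz,head):
    """tool-frame shift (cm) and yaw (deg) to TCP xyz with tool y at heading head (deg, mod 180), tool down"""
    o=status.get_obs();R=Ro.from_rotvec(o['orientation']).as_matrix()
    h=np.degrees(np.arctan2(R[1,1],R[0,1])); yaw=-((head-h+90)%180-90)
    print('d',(R.T@(np.array(xyz)-o['tcp_pos'])*100).round(2),'yaw',round(yaw,2),'| t',round(o['clock'],2),'tcp',o['tcp_pos'].round(4),'head',round(h,2),'F',o['contact_force'].round(1),'w',round(o['grip_width'],4),'q7',round(o['joints'][6],2))
def cyl(f,guess,yaw=0.):
    C=cloud(f).reshape(-1,3); q=np.array([*guess,yaw])
    for _ in range(6):
        e=np.array([np.cos(q[2]),np.sin(q[2])]);n=np.array([-e[1],e[0]])
        D=C[:,:2]-q[:2]
        P=C[(abs(D@e)<.09)&(abs(D@n)<.053)&(C[:,2]>.02)&(C[:,2]<.1)]
        Q=P[abs((P[:,:2]-q[:2])@e)<.07]
        fn=lambda p:np.append(np.hypot((Q[:,:2]-p[:2])@[-np.sin(p[2]),np.cos(p[2])],Q[:,2]-.045-p[3])-.045,.1*((p[:2]-q[:2])@e))
        p=least_squares(fn,[*q,0],loss='soft_l1',f_scale=.002).x
        e=np.array([np.cos(p[2]),np.sin(p[2])]);t=(P[:,:2]-p[:2])@e
        lo,hi=np.percentile(t,[1,99]); q=np.array([*(p[:2]+e*(lo+hi)/2),p[2]])
    print('glass mid',q[:2].round(4),'yaw deg',np.degrees(q[2]).round(2),'len',round(hi-lo,4),'dz',p[3].round(4)); return q
E
python3 - <<'E'
from h import *
for t in('s0','d0'): cyl(load(t),(.542,.192),.06)
rel((.542,.30,.256),3.5)
E
```

```text
glass mid [0.5431 0.1917] yaw deg 3.16 len 0.1603 dz 0.0013
glass mid [0.5412 0.1925] yaw deg 3.22 len 0.1587 dz 0.0007
d [-4.073e+01 -2.078e+01 -2.000e-02] yaw 66.57 | t 0.1 tcp [0.2299 0.6341 0.2554] head 70.07 F [-1.   0.4 -0.3] w 0.0855 q7 -0.08
```

send_rows:
  steps:
    - {"dx":-5,"dy":-2.6,"yaw":10,"gripper":1}
    - {"dx":-10,"dy":-5.2,"yaw":20}
    - {"dx":-15,"dy":-7.8,"yaw":30}
    - {"dx":-20,"dy":-10.4,"yaw":40}
    - {"dx":-25.5,"dy":-13,"yaw":50}

```text
validation failed for argument at $.st...
```

```bash
python3 - <<'E'
from h import *
rel((.542,.30,.256),3.2)
E
```

```text
d [-4.073e+01 -2.078e+01 -2.000e-02] yaw 66.87 | t 0.1 tcp [0.2299 0.6341 0.2554] head 70.07 F [-1.   0.4 -0.3] w 0.0855 q7 -0.08
```

send_rows:
  steps:
    - {"dx":-5,"dy":-2.6,"dz":0,"yaw":10,"gripper":1}
    - {"dx":-10,"dy":-5.2,"dz":0,"yaw":20,"gripper":1}
    - {"dx":-15,"dy":-7.8,"dz":0,"yaw":30,"gripper":1}
    - {"dx":-20,"dy":-10.4,"dz":0,"yaw":40,"gripper":1}
    - {"dx":-25.5,"dy":-13,"dz":0,"yaw":50,"gripper":1}

```text
clock: 0.72
tcp_pos: [0.426, 0.4242, 0.2561]
orientation: [-1.806, -2.57, 0.0]
contact_force: [0.6, 0.7, -0.2]
grip_width: 0.0855
gripper_force: 0.0
```

```bash
python3 - <<'E'
from h import *
rel((.542,.30,.256),3.2)
E
```

```text
d [-15.61   6.71   0.  ] yaw 16.59 | t 0.72 tcp [0.426  0.4242 0.2561] head 19.79 F [ 0.6  0.7 -0.2] w 0.0855 q7 -0.44
```

send_rows:
  steps:
    - {"dx":-5.2,"dy":2.2,"dz":0,"yaw":8,"gripper":1}
    - {"dx":-10.4,"dy":4.4,"dz":0,"yaw":16.6,"gripper":1}
    - {"dx":-15.6,"dy":6.7,"dz":3,"yaw":16.6,"gripper":1}
    - {"dx":-15.6,"dy":6.7,"dz":8,"yaw":16.6,"gripper":1}
    - {"dx":-15.6,"dy":6.7,"dz":13,"yaw":16.6,"gripper":1}

```text
clock: 1.35
tcp_pos: [0.5425, 0.3009, 0.1249]
orientation: [2.155, 2.285, 0.001]
contact_force: [0.7, 1.2, -1.1]
grip_width: 0.0854
gripper_force: 0.0
```

```bash
python3 - <<'E'
from h import *
rel((.542,.28,.055),3.2)
E
```

```text
d [-2.09 -0.18  6.99] yaw 0.16 | t 1.35 tcp [0.5425 0.3009 0.1249] head 3.36 F [ 0.7  1.2 -1.1] w 0.0854 q7 -0.34
```

send_rows:
  steps:
    - {"dx":0,"dy":0,"dz":3,"yaw":0,"gripper":1}
    - {"dx":-0.5,"dy":0,"dz":6,"yaw":0,"gripper":1}
    - {"dx":-1.5,"dy":-0.1,"dz":7,"yaw":0,"gripper":1}
    - {"dx":-2.8,"dy":-0.2,"dz":7,"yaw":0.1,"gripper":1}
    - {"dx":-3.6,"dy":-0.2,"dz":7,"yaw":0.1,"gripper":1}

```text
clock: 1.98
tcp_pos: [0.543, 0.2646, 0.0575]
orientation: [2.156, 2.284, 0.002]
contact_force: [0.4, 0.4, 0.4]
grip_width: 0.0851
gripper_force: 0.0
```

send_rows:
  steps:
    - {"dx":-0.4,"dy":0,"dz":0,"yaw":0,"gripper":1}
    - {"dx":-0.7,"dy":0,"dz":0,"yaw":0,"gripper":1}
    - {"dx":-1.0,"dy":0,"dz":0,"yaw":0,"gripper":1}
    - {"dx":-1.3,"dy":0,"dz":0,"yaw":0,"gripper":1}
    - {"dx":-1.6,"dy":0,"dz":0,"yaw":0,"gripper":1}

```text
clock: 2.6
tcp_pos: [0.543, 0.2499, 0.0563]
orientation: [-2.155, -2.286, 0.0]
contact_force: [0.4, -0.3, -0.3]
grip_width: 0.0855
gripper_force: 0.0
```

```bash
python3 - <<'E'
from h import *
f=grab('scene','s1'); rel((.542,.28,.055),3.2); cyl(f,(.542,.192),.05); f=grab('side','d1');cyl(f,(.542,.192),.05)
E
```

```text
d [3.08 0.07 0.12] yaw 0.15 | t 2.65 tcp [0.5431 0.2492 0.0563] head 3.35 F [ 0.2 -1.  -0.7] w 0.0854 q7 -0.23
glass mid [0.5433 0.1923] yaw deg 3.21 len 0.1601 dz 0.0018
glass mid [0.5412 0.1932] yaw deg 3.14 len 0.1589 dz 0.0015
```

send_rows:
  steps:
    - {"dx":-0.2,"dy":0,"dz":0,"yaw":0,"gripper":1}
    - {"dx":-0.5,"dy":0,"dz":0,"yaw":0,"gripper":1}
    - {"dx":-0.9,"dy":0,"dz":0,"yaw":0,"gripper":1}
    - {"dx":-1.4,"dy":0,"dz":0,"yaw":0,"gripper":1}
    - {"dx":-2.0,"dy":0,"dz":0,"yaw":0,"gripper":1}

```text
clock: 3.32
tcp_pos: [0.5443, 0.2295, 0.0563]
orientation: [2.155, 2.286, 0.0]
contact_force: [0.6, 0.1, -1.1]
grip_width: 0.0856
gripper_force: 0.0
```

send_rows:
  steps:
    - {"dx":-0.7,"dy":0,"dz":0,"yaw":0,"gripper":1}
    - {"dx":-1.4,"dy":0,"dz":0,"yaw":0,"gripper":1}
    - {"dx":-2.1,"dy":0,"dz":0,"yaw":0,"gripper":1}
    - {"dx":-2.8,"dy":0,"dz":0,"yaw":0,"gripper":1}
    - {"dx":-3.5,"dy":0,"dz":0,"yaw":0,"gripper":1}

```text
clock: 3.95
tcp_pos: [0.5463, 0.1945, 0.0563]
orientation: [-2.155, -2.286, -0.0]
contact_force: [-0.7, 0.4, -0.6]
grip_width: 0.0853
gripper_force: 0.1
```

```bash
python3 - <<'E'
from h import *
f=grab('scene','s2'); rel((.542,.28,.055),3.2); cyl(f,(.542,.135),.05)
E
```

```text
d [8.69 0.05 0.13] yaw 0.1 | t 4.0 tcp [0.5465 0.1932 0.0563] head 3.3 F [-0.6 -1.1 -0.1] w 0.0859 q7 -0.15
glass mid [0.5458 0.1397] yaw deg 3.12 len 0.1596 dz 0.0017
```

send_rows:
  steps:
    - {"dx":-0.4,"dy":0,"dz":0,"yaw":0,"gripper":1}
    - {"dx":-1.0,"dy":0,"dz":0,"yaw":0,"gripper":1}
    - {"dx":-1.7,"dy":0,"dz":0,"yaw":0,"gripper":1}
    - {"dx":-2.4,"dy":0,"dz":0,"yaw":0,"gripper":1}
    - {"dx":-3.1,"dy":0,"dz":0,"yaw":0,"gripper":1}

```text
clock: 4.62
tcp_pos: [0.5482, 0.1634, 0.0563]
orientation: [2.155, 2.286, -0.0]
contact_force: [0.3, 0.6, -0.7]
grip_width: 0.0855
gripper_force: 0.2
```

send_rows:
  steps:
    - {"dx":-0.7,"dy":0,"dz":0,"yaw":0,"gripper":1}
    - {"dx":-1.4,"dy":0,"dz":0,"yaw":0,"gripper":1}
    - {"dx":-2.1,"dy":0,"dz":0,"yaw":0,"gripper":1}
    - {"dx":-2.8,"dy":0,"dz":0,"yaw":0,"gripper":1}
    - {"dx":-3.5,"dy":0,"dz":0,"yaw":0,"gripper":1}

```text
clock: 5.25
tcp_pos: [0.5502, 0.1287, 0.0563]
orientation: [-2.155, -2.286, -0.0]
contact_force: [0.8, 0.3, 0.7]
grip_width: 0.0854
gripper_force: 0.1
```

send_rows:
  steps:
    - {"dx":-0.7,"dy":0,"dz":0,"yaw":0.5,"gripper":1}
    - {"dx":-1.4,"dy":-0.01,"dz":0,"yaw":1.0,"gripper":1}
    - {"dx":-2.1,"dy":-0.02,"dz":0,"yaw":1.5,"gripper":1}
    - {"dx":-2.8,"dy":-0.04,"dz":0,"yaw":2.1,"gripper":1}
    - {"dx":-3.5,"dy":-0.06,"dz":0,"yaw":2.7,"gripper":1}

```text
clock: 5.88
tcp_pos: [0.5516, 0.0937, 0.0563]
orientation: [-2.209, -2.234, 0.0]
contact_force: [-1.0, -0.4, 0.7]
grip_width: 0.0852
gripper_force: 0.1
```

send_rows:
  steps:
    - {"dx":-0.7,"dy":0,"dz":0,"yaw":0,"gripper":1}
    - {"dx":-1.4,"dy":0,"dz":0,"yaw":0,"gripper":1}
    - {"dx":-2.1,"dy":0,"dz":0,"yaw":0,"gripper":1}
    - {"dx":-2.8,"dy":0,"dz":0,"yaw":0,"gripper":1}
    - {"dx":-3.5,"dy":0,"dz":0,"yaw":0,"gripper":1}

```text
clock: 6.5
tcp_pos: [0.5521, 0.0587, 0.0563]
orientation: [-2.208, -2.234, -0.0]
contact_force: [1.1, 0.2, -0.1]
grip_width: 0.085
gripper_force: 0.1
```

send_rows:
  steps:
    - {"dx":-0.62,"dy":0,"dz":0,"yaw":0,"gripper":1}
    - {"dx":-1.16,"dy":0,"dz":0,"yaw":0,"gripper":1}
    - {"dx":-1.62,"dy":0,"dz":0,"yaw":0,"gripper":1}
    - {"dx":-2.0,"dy":0,"dz":0,"yaw":0,"gripper":1}
    - {"dx":-2.3,"dy":0,"dz":0,"yaw":0,"gripper":1}

```text
clock: 7.12
tcp_pos: [0.5523, 0.036, 0.0563]
orientation: [-2.208, -2.234, -0.0]
contact_force: [0.7, -0.2, 1.0]
grip_width: 0.0851
gripper_force: 0.0
```

send_rows:
  steps:
    - {"dx":-0.22,"dy":0,"dz":0,"yaw":0,"gripper":1}
    - {"dx":-0.37,"dy":0,"dz":0,"yaw":0,"gripper":1}
    - {"dx":-0.45,"dy":0,"dz":0,"yaw":0,"gripper":1}
    - {"dx":-0.5,"dy":0,"dz":0,"yaw":0,"gripper":1}
    - {"dx":-0.5,"dy":0,"dz":0,"yaw":0,"gripper":1}

```text
clock: 7.75
tcp_pos: [0.5524, 0.0312, 0.0563]
orientation: [-2.208, -2.234, -0.0]
contact_force: [0.5, 0.2, 0.6]
grip_width: 0.0854
gripper_force: 0.0
```

```bash
python3 - <<'E'
from h import *
f=grab('scene','s3');g=grab('side','d3'); rel((.542,.28,.055),.6); cyl(f,(.55,-.02),.01);cyl(g,(.55,-.02),.01)
C=np.hstack([cv2.resize(f['color'][160:290,230:400],None,fx=2.3,fy=2.3),cv2.resize(g['color'][160:290,230:400],None,fx=2.3,fy=2.3)])
cv2.imwrite('pics/c3.png',C[:,:,::-1])
E
```

```text
d [24.89 -0.75  0.13] yaw 0.08 | t 7.85 tcp [0.5524 0.0312 0.0563] head 0.68 F [ 0.3 -0.5 -0.9] w 0.0853 q7 0.09
glass mid [ 0.5547 -0.0257] yaw deg 3.19 len 0.1595 dz 0.001
glass mid [ 0.5538 -0.0246] yaw deg 3.26 len 0.159 dz 0.0021
```

View pics/c3.png

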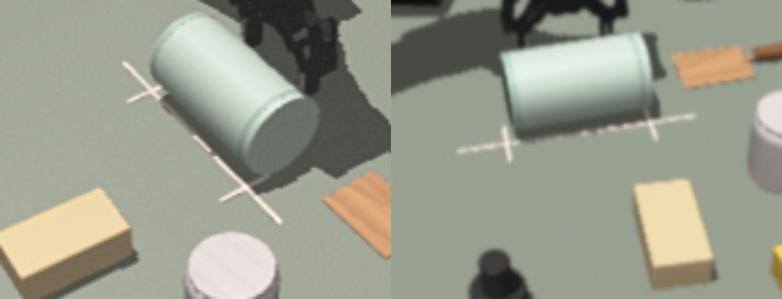

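Both views show the glass just left of the line, centred between the ticks lengthwise to within about 3 mm. It is still yawed 3.2°, because light pushing did not turn it. I'll square it up with gentle off-axis pushes on its end faces before the last 41 mm.

send_rows:
  steps:
    - {"dx":1.5,"dy":0,"dz":0,"yaw":0,"gripper":1}
    - {"dx":3,"dy":0,"dz":-3,"yaw":0,"gripper":0}
    - {"dx":3,"dy":0,"dz":-8,"yaw":0,"gripper":0}
    - {"dx":0,"dy":4,"dz":-11,"yaw":0,"gripper":0}
    - {"dx":-4.5,"dy":8,"dz":-11,"yaw":0,"gripper":0}

```text
clock: 8.48
tcp_pos: [0.636, -0.0096, 0.1697]
orientation: [2.2, 2.239, 0.01]
contact_force: [0.1, 0.2, 0.6]
grip_width: 0.0123
gripper_force: 0.0
```

```bash
python3 - <<'E'
from h import *
f=grab('scene','s4');g=load('d3'); rel((.665,-.062,.056),.6); cyl(f,(.554,-.025),.05)
print([onz(g,p,.01)[:2].round(3) for p in((353,188),(387,183),(356,197),(421,180))], [onz(load('s3'),p,.01)[:2].round(3) for p in((372,248),(395,235),(418,252),(400,270))])
E
```

```text
d [-4.19  2.41 11.34] yaw -0.13 | t 8.53 tcp [ 0.6395 -0.0199  0.169 ] head 0.47 F [ 5.5 -6.6  1.9] w 0.0049 q7 0.14
glass mid [ 0.555  -0.0262] yaw deg 3.14 len 0.1593 dz 0.0007
[array([0.686, 0.022]), array([0.787, 0.024]), array([ 0.685, -0.018]), array([0.889, 0.018])] [array([ 0.701, -0.018]), array([0.699, 0.049]), array([0.766, 0.058]), array([ 0.783, -0.007])]
```

send_rows:
  steps:
    - {"dx":-2.5,"dy":2,"dz":0,"yaw":0,"gripper":0}
    - {"dx":-4.9,"dy":3.5,"dz":1,"yaw":0,"gripper":0}
    - {"dx":-4.9,"dy":3.5,"dz":5,"yaw":0,"gripper":0}
    - {"dx":-4.9,"dy":3.5,"dz":9,"yaw":0,"gripper":0}
    - {"dx":-4.9,"dy":3.5,"dz":11,"yaw":0,"gripper":0}

```text
clock: 9.15
tcp_pos: [0.6681, -0.0603, 0.0543]
orientation: [-2.207, -2.235, 0.001]
contact_force: [5.7, -3.0, 10.7]
grip_width: -0.0004
gripper_force: 0.0
```

send_rows:
  steps:
    - {"dx":0,"dy":-0.3,"dz":0,"yaw":0,"gripper":0}
    - {"dx":0,"dy":-0.5,"dz":0,"yaw":0,"gripper":0}

```text
clock: 9.4
tcp_pos: [0.6638, -0.0612, 0.0572]
orientation: [2.208, 2.234, 0.001]
contact_force: [0.9, -0.5, -0.5]
grip_width: -0.0001
gripper_force: 0.0
```

```bash
python3 - <<'E'
from h import *
f=grab('scene','s5'); rel((.66,-.062,.056),.6); cyl(f,(.554,-.025),.05);f=grab('side','d5');cyl(f,(.554,-.025),.05)
C=cv2.resize(f['color'][150:250,270:400],None,fx=3,fy=3)
cv2.imwrite('pics/c5.png',C[:,:,::-1])
E
```

```text
d [-0.07 -0.36  0.14] yaw 0.08 | t 9.45 tcp [ 0.6636 -0.0613  0.0574] head 0.68 F [-0.9 -0.8 -0.3] w 0.0001 q7 0.26
glass mid [ 0.5531 -0.017 ] yaw deg 3.05 len 0.1596 dz 0.001
glass mid [ 0.5523 -0.0145] yaw deg 3.14 len 0.1583 dz 0.0017
```

View pics/c5.png

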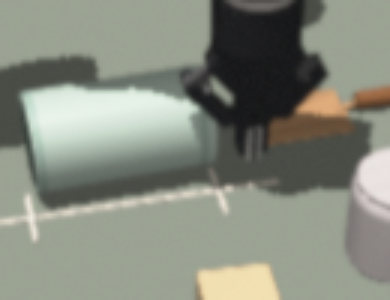

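The gripper's knuckle overlaps the glass's far end at crop (190,80). It nudged the glass about 10 mm to the left while descending. I'll lift and turn the tool 90° so the knuckles lie beyond the end.

send_rows:
  steps:
    - {"dx":0,"dy":1,"dz":-1,"yaw":0,"gripper":0}
    - {"dx":0,"dy":1.5,"dz":-4,"yaw":0,"gripper":0}
    - {"dx":0,"dy":1.5,"dz":-7,"yaw":10,"gripper":0}
    - {"dx":0,"dy":1.5,"dz":-9,"yaw":20,"gripper":0}
    - {"dx":0,"dy":1.5,"dz":-9,"yaw":30,"gripper":0}

```text
clock: 10.12
tcp_pos: [0.6808, -0.0615, 0.15]
orientation: [2.714, 1.578, 0.008]
contact_force: [-0.3, -0.5, -1.2]
grip_width: 0.0003
gripper_force: 0.0
```

send_rows:
  steps:
    - {"dx":0,"dy":0,"dz":0,"yaw":10,"gripper":0}
    - {"dx":0,"dy":0,"dz":0,"yaw":20,"gripper":0}
    - {"dx":0,"dy":0,"dz":0,"yaw":30,"gripper":0}
    - {"dx":0,"dy":0,"dz":0,"yaw":40,"gripper":0}
    - {"dx":0,"dy":0,"dz":0,"yaw":50,"gripper":0}

```text
clock: 10.75
tcp_pos: [0.6796, -0.0609, 0.1477]
orientation: [-3.128, -0.284, -0.003]
contact_force: [-0.2, -0.4, 0.2]
grip_width: 0.0001
gripper_force: 0.0
```

send_rows:
  steps:
    - {"dx":0,"dy":0,"dz":0,"yaw":10,"gripper":0}
    - {"dx":0,"dy":0,"dz":0,"yaw":10,"gripper":0}

```text
clock: 11.0
tcp_pos: [0.6794, -0.0609, 0.1472]
orientation: [3.141, 0.022, 0.002]
contact_force: [-0.4, 0.4, 0.1]
grip_width: 0.0001
gripper_force: 0.0
```

```bash
python3 - <<'E'
from h import *
f=grab('scene','s6'); q=cyl(f,(.554,-.016),.05);f=grab('side','d6');p=cyl(f,(.554,-.016),.05)
q=(p+q)/2; e=np.array([np.cos(q[2]),np.sin(q[2])]);n=np.array([-e[1],e[0]])
c=q[:2]+.08*e-.045*n; print('corner far-right',c,'near-left',q[:2]-.08*e+.045*n)
rel((c[0]+.022,c[1]+.005,.056),90.6)
E
```

```text
glass mid [ 0.5533 -0.0105] yaw deg 3.05 len 0.1602 dz 0.0009
glass mid [ 0.5524 -0.0092] yaw deg 3.07 len 0.1591 dz 0.0016
corner far-right [ 0.63512723 -0.05052342] near-left [0.47055663 0.03081855]
d [-2.18 -1.59  9.09] yaw 0.31 | t 11.1 tcp [ 0.6791 -0.0611  0.147 ] head -89.09 F [0.1 0.4 0.1] w -0.0001 q7 -1.09
```

send_rows:
  steps:
    - {"dx":-0.6,"dy":-0.7,"dz":2,"yaw":0,"gripper":0}
    - {"dx":-1.1,"dy":-1.3,"dz":5,"yaw":0,"gripper":0}
    - {"dx":-1.1,"dy":-1.3,"dz":8,"yaw":0,"gripper":0}
    - {"dx":-1.6,"dy":-1.3,"dz":9,"yaw":0,"gripper":0}
    - {"dx":-2.2,"dy":-1.3,"dz":9,"yaw":0,"gripper":0}

```text
clock: 11.72
tcp_pos: [0.6559, -0.0489, 0.0564]
orientation: [-3.141, -0.02, 0.001]
contact_force: [0.4, -1.1, 0.4]
grip_width: -0.0001
gripper_force: 0.0
```

send_rows:
  steps:
    - {"dx":-0.4,"dy":0,"dz":0,"yaw":0,"gripper":0}
    - {"dx":-0.7,"dy":0,"dz":0,"yaw":0,"gripper":0}
    - {"dx":-0.9,"dy":0,"dz":0,"yaw":0,"gripper":0}
    - {"dx":-1.1,"dy":0.05,"dz":0,"yaw":0,"gripper":0}
    - {"dx":-1.3,"dy":0.15,"dz":0,"yaw":0,"gripper":0}

```text
clock: 12.35
tcp_pos: [0.6442, -0.0504, 0.0568]
orientation: [3.141, 0.019, 0.003]
contact_force: [1.8, 0.4, 1.4]
grip_width: 0.0001
gripper_force: 0.0
```

```bash
cat > m.py <<'E'
from h import *
import sys
def meas(t,g):
    q=cyl(grab('scene','s'+t),g,.04);p=cyl(grab('side','d'+t),g,.04)
    q=(p+q)/2; e=np.array([np.cos(q[2]),np.sin(q[2])]);n=np.array([-e[1],e[0]])
    print('far-right',q[:2]+.08*e-.045*n,'near-left',q[:2]-.08*e+.045*n)
E
python3 - <<'E'
from m import *
meas('7',(.552,-.01)); rel((.646,-.048,.056),90.6)
E
```

```text
glass mid [ 0.5504 -0.0105] yaw deg 1.92 len 0.1613 dz 0.0007
glass mid [ 0.5519 -0.0092] yaw deg 1.84 len 0.1631 dz 0.0017
far-right [ 0.63258852 -0.05223246] near-left [0.46971686 0.03246005]
d [ 0.23 -0.26  0.06] yaw 0.06 | t 12.45 tcp [ 0.6437 -0.0506  0.0566] head -89.34 F [ 1.9 -0.2  0.6] w -0.0002 q7 -1.03
```

send_rows:
  steps:
    - {"dx":-0.1,"dy":0.05,"dz":0,"yaw":0,"gripper":0}
    - {"dx":-0.2,"dy":0.1,"dz":0,"yaw":0,"gripper":0}
    - {"dx":-0.24,"dy":0.12,"dz":0,"yaw":0,"gripper":0}
    - {"dx":-0.24,"dy":0.12,"dz":0,"yaw":0,"gripper":0}
    - {"dx":0.4,"dy":0.12,"dz":0,"yaw":0,"gripper":0}

```text
clock: 13.08
tcp_pos: [0.6463, -0.0513, 0.0558]
orientation: [-3.141, -0.018, 0.004]
contact_force: [0.6, -0.1, -0.3]
grip_width: 0.0
gripper_force: 0.0
```

send_rows:
  steps:
    - {"dx":1,"dy":0,"dz":0,"yaw":0,"gripper":0}
    - {"dx":1.4,"dy":0,"dz":-2,"yaw":0,"gripper":0}
    - {"dx":1.4,"dy":0,"dz":-6,"yaw":0,"gripper":0}
    - {"dx":1.4,"dy":0,"dz":-11,"yaw":0,"gripper":0}

```text
clock: 13.58
tcp_pos: [0.6611, -0.0514, 0.1679]
orientation: [3.141, 0.018, -0.002]
contact_force: [-0.1, 0.1, -0.2]
grip_width: 0.0
gripper_force: 0.0
```

```bash
python3 - <<'E'
from m import *
meas('8',(.552,-.01)); rel((.55,.08,.16),0.6)
f=load('s8');g=load('d8')
C=np.hstack([cv2.resize(f['color'][170:270,270:370],None,fx=4,fy=4),cv2.resize(g['color'][180:240,250:370],None,fx=3.3,fy=400/60)])
cv2.imwrite('pics/c8.png',C[:,:,::-1])
E
```

```text
glass mid [ 0.5484 -0.0103] yaw deg 0.81 len 0.1599 dz 0.0008
glass mid [ 0.5475 -0.009 ] yaw deg 0.76 len 0.1588 dz 0.0018
far-right [ 0.62853863 -0.05356004] near-left [0.46732121 0.03424055]
d [-11.34 -13.42   1.21] yaw -89.97 | t 13.68 tcp [ 0.6648 -0.0529  0.1734] head -89.37 F [ 0.8 -0.5  0.2] w -0.0 q7 -1.11
```

View pics/c8.png

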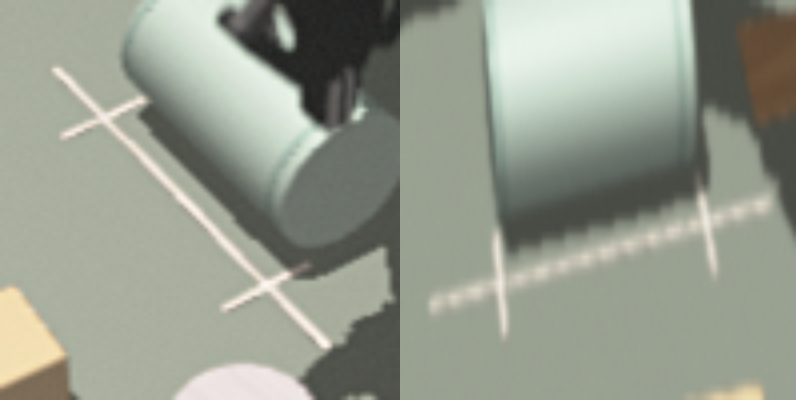

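The crops show the line ends at scene (284,187) and (352,256.5), and the tick crossings at (296.3,199.5) and (336.5,241.8). In the side view the ticks are at (280.6,222) and (342.4,213.6). The glass is now parallel to the line but still to its left.

```bash
python3 - <<'E'
from h import *
A=[]
for t,pts in(('s8',[(283.75,187),(352,256.5),(296.25,199.5),(336.5,241.75)]),('d8',[(259.1,225.4),(362.7,210.3),(280.6,222),(342.4,213.6)])):
    P=np.array([onz(load(t),np.array(p)-.4,0)[:2] for p in pts])
    for i in(0,2): d=P[i+1]-P[i];print(t,P[i:i+2].mean(0).round(4),'len',np.linalg.norm(d).round(4),'deg',np.degrees(np.arctan2(d[1],d[0])).round(2))
    # automatic: white pixels on the bench along the line
    f=load(t);C=cloud(f);m=(f['color'].min(-1)>165)&(abs(C[...,2])<.012)&(abs(C[...,0]-.551)<.15)&(abs(C[...,1]+.067)<.012)
    v,u=np.nonzero(m);Q=np.array([onz(f,p,0)[:2] for p in zip(u,v)])
    if len(Q)>50:
        vx,vy,x0,y0=cv2.fitLine(Q.astype(np.float32),cv2.DIST_HUBER,0,.001,.001).ravel(); k=vy/vx
        print(' auto n',len(Q),'deg',np.degrees(np.arctan(k)).round(2),'y at .551',round(y0+k*(.551-x0),4),'x range',Q[:,0].min().round(4),Q[:,0].max().round(4))
E
```

```text
s8 [ 0.5477 -0.0656] len 0.2794 deg 1.12
s8 [ 0.5488 -0.0663] len 0.1684 deg 0.34
 auto n 294 deg 0.81 y at .551 -0.0656 x range 0.4056 0.6877
d8 [ 0.5512 -0.0644] len 0.2803 deg 0.61
d8 [ 0.5512 -0.0645] len 0.1666 deg -0.2
 auto n 269 deg 0.79 y at .551 -0.0645 x range 0.4115 0.6904
```

send_rows:
  steps:
    - {"dx":-2,"dy":-2.6,"dz":0,"yaw":-9,"gripper":0}
    - {"dx":-4.5,"dy":-5.2,"dz":0,"yaw":-18,"gripper":0}
    - {"dx":-7,"dy":-7.8,"dz":0,"yaw":-27,"gripper":0}
    - {"dx":-9.5,"dy":-10.4,"dz":0,"yaw":-37,"gripper":0}
    - {"dx":-11.3,"dy":-13.1,"dz":0,"yaw":-47,"gripper":1}

```text
clock: 14.3
tcp_pos: [0.5458, 0.0788, 0.167]
orientation: [-2.87, -1.277, -0.0]
contact_force: [-0.6, -0.8, 0.3]
grip_width: 0.017
gripper_force: 0.0
```

send_rows:
  steps:
    - {"dx":0,"dy":0,"dz":0,"yaw":-10,"gripper":1}
    - {"dx":0,"dy":0,"dz":0,"yaw":-20,"gripper":1}
    - {"dx":0,"dy":0,"dz":0,"yaw":-30,"gripper":1}
    - {"dx":0,"dy":0,"dz":0,"yaw":-40,"gripper":1}
    - {"dx":0,"dy":0,"dz":0,"yaw":-43,"gripper":1}

```text
clock: 14.92
tcp_pos: [0.547, 0.0779, 0.167]
orientation: [2.206, 2.237, 0.001]
contact_force: [0.5, 0.3, 0.0]
grip_width: 0.0854
gripper_force: 0.0
```

send_rows:
  steps:
    - {"dx":0,"dy":0,"dz":0,"yaw":0,"gripper":1}

```text
clock: 15.05
tcp_pos: [0.547, 0.078, 0.1669]
orientation: [2.21, 2.233, 0.001]
contact_force: [0.1, 0.9, 0.3]
grip_width: 0.0854
gripper_force: 0.0
```

```bash
python3 - <<'E'
from m import *
meas('9',(.548,-.01)); rel((.549,.075,.056),0.8)
E
```

```text
glass mid [ 0.5483 -0.0104] yaw deg 0.82 len 0.1601 dz 0.0008
glass mid [ 0.5474 -0.0091] yaw deg 0.9 len 0.1587 dz 0.0017
far-right [ 0.62852628 -0.05350802] near-left [0.46719316 0.03407978]
d [-0.32  0.2  11.06] yaw -0.22 | t 15.15 tcp [0.547  0.0782 0.1666] head 0.58 F [-0.1 -0.4  0.6] w 0.0857 q7 -0.03
```

send_rows:
  steps:
    - {"dx":0,"dy":0.1,"dz":4,"yaw":-0.2,"gripper":1}
    - {"dx":0,"dy":0.2,"dz":8,"yaw":-0.2,"gripper":1}
    - {"dx":0,"dy":0.2,"dz":11,"yaw":-0.2,"gripper":1}
    - {"dx":-0.5,"dy":0.2,"dz":11,"yaw":-0.2,"gripper":1}
    - {"dx":-1.2,"dy":0.2,"dz":11,"yaw":-0.2,"gripper":1}

```text
clock: 15.78
tcp_pos: [0.5497, 0.0659, 0.0573]
orientation: [2.204, 2.237, 0.001]
contact_force: [-0.2, -0.2, 0.5]
grip_width: 0.0857
gripper_force: 0.0
```

send_rows:
  steps:
    - {"dx":-0.5,"dy":0,"dz":0,"yaw":0,"gripper":1}
    - {"dx":-0.9,"dy":0,"dz":0,"yaw":0,"gripper":1}
    - {"dx":-1.2,"dy":0,"dz":0,"yaw":0,"gripper":1}
    - {"dx":-1.45,"dy":0,"dz":0,"yaw":0,"gripper":1}
    - {"dx":-1.65,"dy":0,"dz":0,"yaw":0,"gripper":1}

```text
clock: 16.4
tcp_pos: [0.5492, 0.0499, 0.0563]
orientation: [-2.204, -2.238, -0.0]
contact_force: [0.2, 0.1, 0.3]
grip_width: 0.0854
gripper_force: 0.0
```

send_rows:
  steps:
    - {"dx":-0.15,"dy":0,"dz":0,"yaw":0,"gripper":1}
    - {"dx":-0.3,"dy":0,"dz":0,"yaw":0,"gripper":1}
    - {"dx":-0.5,"dy":0,"dz":0,"yaw":0,"gripper":1}
    - {"dx":-0.75,"dy":0,"dz":0,"yaw":0,"gripper":1}
    - {"dx":-1.05,"dy":0,"dz":0,"yaw":0,"gripper":1}

```text
clock: 17.02
tcp_pos: [0.5494, 0.0393, 0.0563]
orientation: [-2.204, -2.238, -0.0]
contact_force: [0.2, -0.4, -0.3]
grip_width: 0.0853
gripper_force: 0.0
```

send_rows:
  steps:
    - {"dx":-0.35,"dy":0,"dz":0,"yaw":0,"gripper":1}
    - {"dx":-0.7,"dy":0,"dz":0,"yaw":0,"gripper":1}
    - {"dx":-1.05,"dy":0,"dz":0,"yaw":0,"gripper":1}
    - {"dx":-1.4,"dy":0,"dz":0,"yaw":0,"gripper":1}
    - {"dx":-1.75,"dy":0,"dz":0,"yaw":0,"gripper":1}

```text
clock: 17.65
tcp_pos: [0.5496, 0.0217, 0.0563]
orientation: [-2.205, -2.238, 0.0]
contact_force: [-0.5, 0.6, -0.2]
grip_width: 0.0852
gripper_force: 0.1
```

send_rows:
  steps:
    - {"dx":-0.33,"dy":0,"dz":0,"yaw":0,"gripper":1}
    - {"dx":-0.62,"dy":0,"dz":0,"yaw":0,"gripper":1}
    - {"dx":-0.87,"dy":0,"dz":0,"yaw":0,"gripper":1}
    - {"dx":-1.08,"dy":0,"dz":0,"yaw":0,"gripper":1}
    - {"dx":-1.25,"dy":0,"dz":0,"yaw":0,"gripper":1}

```text
clock: 18.27
tcp_pos: [0.5498, 0.0093, 0.0563]
orientation: [-2.204, -2.238, 0.0]
contact_force: [-0.6, 0.4, -0.1]
grip_width: 0.0852
gripper_force: 0.1
```

send_rows:
  steps:
    - {"dx":-0.13,"dy":0,"dz":0,"yaw":0,"gripper":1}
    - {"dx":-0.23,"dy":0,"dz":0,"yaw":0,"gripper":1}
    - {"dx":-0.31,"dy":0,"dz":0,"yaw":0,"gripper":1}
    - {"dx":-0.36,"dy":0,"dz":0,"yaw":0,"gripper":1}
    - {"dx":-0.38,"dy":0,"dz":0,"yaw":0,"gripper":1}

```text
clock: 18.9
tcp_pos: [0.5499, 0.0056, 0.0563]
orientation: [-2.204, -2.238, -0.0]
contact_force: [0.3, -0.2, -0.5]
grip_width: 0.0856
gripper_force: 0.1
```

```bash
python3 - <<'E'
from m import *
meas('10',(.549,-.052)); rel((.549,.075,.056),0.8)
E
```

```text
glass mid [ 0.549  -0.0491] yaw deg 0.91 len 0.1598 dz 0.0011
glass mid [ 0.5477 -0.048 ] yaw deg 0.82 len 0.1581 dz 0.0021
far-right [ 0.62899811 -0.09233048] near-left [ 0.46765945 -0.00475288]
d [6.94 0.02 0.03] yaw 0.07 | t 19.0 tcp [0.5499 0.0056 0.0563] head 0.87 F [-0.5 -0.1 -0.3] w 0.0854 q7 0.19
```

send_rows:
  steps:
    - {"dx":-0.12,"dy":0,"dz":0,"yaw":0,"gripper":1}
    - {"dx":-0.3,"dy":0,"dz":0,"yaw":0,"gripper":1}
    - {"dx":-0.5,"dy":0,"dz":0,"yaw":0,"gripper":1}
    - {"dx":-0.7,"dy":0,"dz":0,"yaw":0,"gripper":1}
    - {"dx":-0.87,"dy":0,"dz":0,"yaw":0,"gripper":1}

```text
clock: 19.62
tcp_pos: [0.55, -0.0033, 0.0563]
orientation: [2.205, 2.238, -0.0]
contact_force: [-0.4, 0.6, 0.3]
grip_width: 0.0854
gripper_force: 0.1
```

send_rows:
  steps:
    - {"dx":-0.15,"dy":0,"dz":0,"yaw":0,"gripper":1}
    - {"dx":-0.29,"dy":0,"dz":0,"yaw":0,"gripper":1}
    - {"dx":-0.41,"dy":0,"dz":0,"yaw":0,"gripper":1}
    - {"dx":-0.51,"dy":0,"dz":0,"yaw":0,"gripper":1}
    - {"dx":-0.58,"dy":0,"dz":0,"yaw":0,"gripper":1}

```text
clock: 20.25
tcp_pos: [0.5501, -0.0089, 0.0563]
orientation: [2.204, 2.238, 0.0]
contact_force: [-0.0, 0.5, 0.5]
grip_width: 0.0853
gripper_force: 0.2
```

send_rows:
  steps:
    - {"dx":-0.06,"dy":0,"dz":0,"yaw":0,"gripper":1}
    - {"dx":-0.11,"dy":0,"dz":0,"yaw":0,"gripper":1}
    - {"dx":-0.14,"dy":0,"dz":0,"yaw":0,"gripper":1}
    - {"dx":-0.16,"dy":0,"dz":0,"yaw":0,"gripper":1}
    - {"dx":-0.17,"dy":0,"dz":0,"yaw":0,"gripper":1}

```text
clock: 20.88
tcp_pos: [0.5502, -0.0106, 0.0563]
orientation: [-2.204, -2.238, -0.0]
contact_force: [0.4, 0.7, 1.1]
grip_width: 0.0856
gripper_force: 0.1
```

```bash
python3 - <<'E'
from m import *
meas('11',(.549,-.065)); rel((.549,.075,.056),0.8)
f=load('s11');g=load('d11')
C=np.hstack([cv2.resize(f['color'][170:270,270:370],None,fx=4,fy=4),cv2.resize(g['color'][160:260,260:360],None,fx=4,fy=4)])
cv2.imwrite('pics/c11.png',C[:,:,::-1])
E
```

```text
glass mid [ 0.5497 -0.0653] yaw deg 0.65 len 0.1587 dz 0.0011
glass mid [ 0.5481 -0.0641] yaw deg 0.73 len 0.1586 dz 0.0021
far-right [ 0.62943286 -0.10871346] near-left [ 0.46836225 -0.02064383]
d [8.56 0.02 0.03] yaw 0.07 | t 20.98 tcp [ 0.5501 -0.0106  0.0563] head 0.87 F [-0.5  0.9  1.1] w 0.0853 q7 0.22
```

View pics/c11.png

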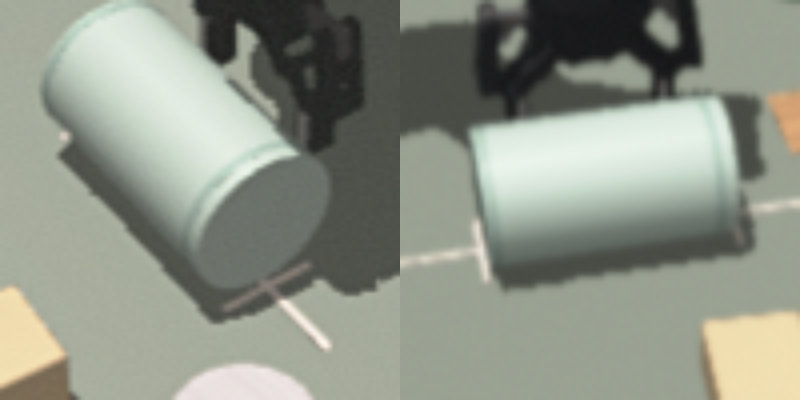

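The glass sits on the line between the ticks in both views: scene crop end at (265,285), side crop bottom along the line. Now I'll back off and fetch the brick.

send_rows:
  steps:
    - {"dx":0.3,"dy":0,"dz":0,"yaw":0,"gripper":1}
    - {"dx":1.5,"dy":0,"dz":-1,"yaw":0,"gripper":1}
    - {"dx":3,"dy":0,"dz":-5,"yaw":0,"gripper":1}
    - {"dx":3,"dy":0,"dz":-10,"yaw":0,"gripper":1}
    - {"dx":0,"dy":1,"dz":-14,"yaw":1,"gripper":1}

```text
clock: 21.6
tcp_pos: [0.5603, -0.0068, 0.1986]
orientation: [-2.217, -2.225, -0.003]
contact_force: [1.9, 0.6, 0.4]
grip_width: 0.0854
gripper_force: 0.0
```

send_rows:
  steps:
    - {"dx":-5,"dy":1,"dz":0,"yaw":1,"gripper":1}
    - {"dx":-10,"dy":2,"dz":0,"yaw":2.2,"gripper":1}
    - {"dx":-15,"dy":3,"dz":0,"yaw":2.2,"gripper":1}
    - {"dx":-20,"dy":4,"dz":2,"yaw":2.2,"gripper":1}
    - {"dx":-24.4,"dy":5,"dz":5,"yaw":2.2,"gripper":1}

```text
clock: 22.22
tcp_pos: [0.6111, -0.2556, 0.1475]
orientation: [2.264, 2.175, 0.003]
contact_force: [0.6, -0.3, -0.3]
grip_width: 0.0858
gripper_force: 0.0
```

send_rows:
  steps:
    - {"dx":0,"dy":0,"dz":0,"yaw":0,"gripper":1}

```text
clock: 22.35
tcp_pos: [0.6078, -0.2579, 0.1445]
orientation: [-2.271, -2.169, 0.006]
contact_force: [-0.4, -0.4, -0.0]
grip_width: 0.0858
gripper_force: 0.0
```

```bash
python3 - <<'E'
from m import *
meas('12',(.549,-.065)); rel((.614,-.2535,.031),-2.3); f=grab('wrist','w12')
C=cloud(f);P=C[(C[...,2]>.03)&(C[...,2]<.055)&(abs(C[...,0]-.614)<.07)&(abs(C[...,1]+.2535)<.09)]
print(cv2.minAreaRect((P[:,:2]*1000).astype(np.float32)),len(P))
E
```

```text
glass mid [ 0.5492 -0.0659] yaw deg 0.69 len 0.16 dz 0.0007
glass mid [ 0.5461 -0.0647] yaw deg 0.71 len 0.1546 dz 0.0015
far-right [ 0.62817981 -0.1093588 ] near-left [ 0.46709122 -0.02132207]
d [ 0.04  0.43 11.53] yaw -0.03 | t 22.45 tcp [ 0.6098 -0.2538  0.1463] head -2.33 F [ 0.6  0.7 -0.3] w 0.0855 q7 0.53
((611.4223022460938, -254.22100830078125), (110.22224426269531, 59.56108856201172), 87.90465545654297) 14513
```

View pics/w12.png

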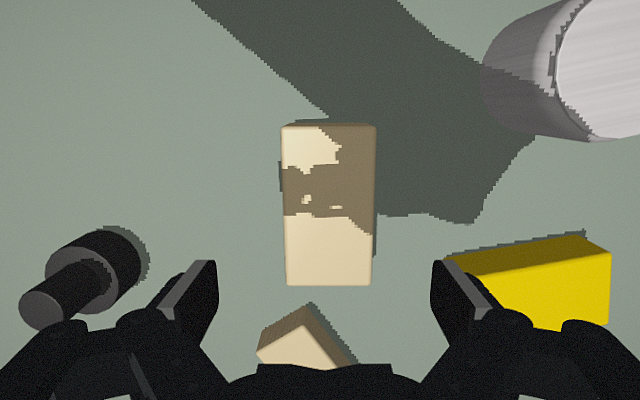

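The wrist view shows the brick at (282–376, 125–285), centred between the open fingers at (200,290) and (450,290). The small brick and the yellow one are clear of them.

send_rows:
  steps:
    - {"dx":0,"dy":0.3,"dz":3.5,"yaw":-0.2,"gripper":1}
    - {"dx":0,"dy":0.3,"dz":7,"yaw":-0.2,"gripper":1}
    - {"dx":0,"dy":0.3,"dz":10,"yaw":-0.2,"gripper":1}
    - {"dx":0,"dy":0.3,"dz":11.4,"yaw":-0.2,"gripper":1}
    - {"dx":0,"dy":0.3,"dz":11.4,"yaw":-0.2,"gripper":1}

```text
clock: 23.12
tcp_pos: [0.6129, -0.2533, 0.0324]
orientation: [-2.26, -2.181, -0.0]
contact_force: [0.8, 0.5, 0.8]
grip_width: 0.0855
gripper_force: 0.0
```

send_rows:
  steps:
    - {"dx":0,"dy":0,"dz":0,"yaw":0,"gripper":0.5}
    - {"dx":0,"dy":0,"dz":0,"yaw":0,"gripper":0.5}
    - {"dx":0,"dy":0,"dz":0,"yaw":0,"gripper":0.5}
    - {"dx":0,"dy":0,"dz":0,"yaw":0,"gripper":0.5}
  force: 50

```text
clock: 23.62
tcp_pos: [0.6134, -0.2549, 0.0341]
orientation: [2.261, 2.179, 0.002]
contact_force: [-1.7, 0.6, 6.0]
grip_width: 0.0594
gripper_force: 56.6
```

```bash
python3 - <<'E'
from m import *
rel((.55,.04,.031),.7)
E
```

```text
d [29.24 -7.43  0.29] yaw -2.83 | t 23.62 tcp [ 0.6134 -0.2549  0.0341] head -2.13 F [-1.7  0.6  6. ] w 0.0594 q7 0.59
```

send_rows:
  steps:
    - {"dx":0,"dy":0,"dz":-3,"yaw":0,"gripper":0.5}
    - {"dx":0,"dy":0,"dz":-8,"yaw":0,"gripper":0.5}
    - {"dx":0,"dy":0,"dz":-13,"yaw":0,"gripper":0.5}
    - {"dx":4,"dy":-1,"dz":-14,"yaw":-0.8,"gripper":0.5}
    - {"dx":8.5,"dy":-2,"dz":-14,"yaw":-1.6,"gripper":0.5}

```text
clock: 24.25
tcp_pos: [0.5957, -0.1691, 0.1739]
orientation: [2.232, 2.208, 0.002]
contact_force: [1.7, 0.2, -5.2]
grip_width: 0.0593
gripper_force: 56.8
```

send_rows:
  steps:
    - {"dx":5,"dy":-1,"dz":0,"yaw":-0.6,"gripper":0.5}
    - {"dx":10,"dy":-2.5,"dz":0,"yaw":-1.2,"gripper":0.5}
    - {"dx":15,"dy":-4,"dz":0,"yaw":-1.2,"gripper":0.5}
    - {"dx":19,"dy":-5,"dz":0,"yaw":-1.2,"gripper":0.5}
    - {"dx":21.5,"dy":-5.4,"dz":0,"yaw":-1.2,"gripper":0.5}

```text
clock: 24.88
tcp_pos: [0.5423, 0.0491, 0.1722]
orientation: [-2.204, -2.236, 0.0]
contact_force: [1.3, 0.4, -5.7]
grip_width: 0.0591
gripper_force: 56.7
```

send_rows:
  steps:
    - {"dx":0,"dy":0,"dz":2,"yaw":0,"gripper":0.5}
    - {"dx":0,"dy":0,"dz":4,"yaw":0,"gripper":0.5}
    - {"dx":0,"dy":0,"dz":5,"yaw":0,"gripper":0.5}
    - {"dx":0,"dy":0,"dz":5,"yaw":0,"gripper":0.5}

```text
clock: 25.38
tcp_pos: [0.5432, 0.0463, 0.1219]
orientation: [-2.208, -2.234, 0.002]
contact_force: [0.2, -0.3, -4.4]
grip_width: 0.0592
gripper_force: 56.4
```

```bash
python3 - <<'E'
from m import *
meas('13',(.549,-.065)); rel((.549,.045,.034),.7)
for t in('s13','d13'):
    f=load(t);C=cloud(f);c=f['color'].astype(int)
    m=(c[...,0]-c[...,2]>35)&(C[...,2]>.06)&(C[...,2]<.14)&(abs(C[...,0]-.55)<.07)&(abs(C[...,1]-.045)<.09)
    P=C[m]; zt=np.percentile(P[:,2],90); Q=P[P[:,2]>zt-.006]; print(t,len(P),zt,cv2.minAreaRect((Q[:,:2]*1000).astype(np.float32)), 'y ends',np.percentile(Q[:,1],[.5,99.5]), np.percentile(P[:,1],[.5,99.5]))
E
```

```text
glass mid [ 0.5493 -0.0659] yaw deg 0.78 len 0.1598 dz 0.0006
glass mid [ 0.5481 -0.0646] yaw deg 0.72 len 0.1587 dz 0.0016
far-right [ 0.62928001 -0.10924745] near-left [ 0.46811954 -0.02134236]
d [-0.14  0.48  8.88] yaw -0.05 | t 25.48 tcp [0.5441 0.0463 0.1228] head 0.65 F [ 0.4  0.4 -4. ] w 0.0595 q7 0.08
s13 665 0.130055721057149 ((543.5679321289062, 46.11210250854492), (62.360721588134766, 110.5577392578125), 1.047140121459961) y ends [-0.0080195  0.097677 ] [-0.00880167  0.10008866]
d13 665 0.13162595120818602 ((544.6830444335938, 42.414161682128906), (60.119991302490234, 104.3165283203125), 1.5844074487686157) y ends [-0.00862008  0.0930273 ] [-0.00954055  0.09259632]
```

send_rows:
  steps:
    - {"dx":0,"dy":0.5,"dz":2,"yaw":0,"gripper":0.5}
    - {"dx":-0.3,"dy":0.5,"dz":4.5,"yaw":0,"gripper":0.5}
    - {"dx":-0.7,"dy":0.5,"dz":6.5,"yaw":0,"gripper":0.5}
    - {"dx":-0.7,"dy":0.5,"dz":8,"yaw":0,"gripper":0.5}
    - {"dx":-0.7,"dy":0.5,"dz":8.5,"yaw":0,"gripper":0.5}

```text
clock: 26.1
tcp_pos: [0.5489, 0.0397, 0.0369]
orientation: [-2.208, -2.234, 0.0]
contact_force: [-0.3, -0.7, -4.9]
grip_width: 0.0592
gripper_force: 56.4
```

send_rows:
  steps:
    - {"dx":0,"dy":0,"dz":0.1,"yaw":0,"gripper":0.5}
    - {"dx":0,"dy":0,"dz":0.2,"yaw":0,"gripper":0.5}
    - {"dx":0,"dy":0,"dz":0.3,"yaw":0,"gripper":0.5}

```text
clock: 26.48
tcp_pos: [0.5492, 0.0397, 0.0348]
orientation: [2.208, 2.234, 0.001]
contact_force: [0.8, -0.1, -5.3]
grip_width: 0.0593
gripper_force: 56.4
```

```bash
python3 - <<'E'
from m import *
meas('14',(.549,-.065)); rel((.549,.039,.034),.7)
for t in('s14','d14'):
    f=load(t);C=cloud(f);c=f['color'].astype(int)
    m=(c[...,0]-c[...,2]>35)&(C[...,2]>.033)&(C[...,2]<.05)&(abs(C[...,0]-.55)<.07)&(abs(C[...,1]-.045)<.09)
    P=C[m]; print(t,len(P),np.percentile(P[:,2],[50,90]),cv2.minAreaRect((P[:,:2]*1000).astype(np.float32)))
E
```

```text
glass mid [ 0.5494 -0.066 ] yaw deg 0.7 len 0.1594 dz 0.0007
glass mid [ 0.5484 -0.0647] yaw deg 0.71 len 0.1591 dz 0.0016
far-right [ 0.62943612 -0.10934982] near-left [ 0.46834138 -0.02132434]
d [-0.07  0.    0.05] yaw -0.03 | t 26.57 tcp [0.549  0.0397 0.0345] head 0.67 F [-0.2 -0.6 -4.7] w 0.0594 q7 0.16
s14 380 [0.04142718 0.04354265] ((550.4253540039062, 42.82359313964844), (62.133174896240234, 104.23242950439453), 1.044083833694458)
d14 248 [0.04252544 0.04432309] ((547.7211303710938, 46.95228576660156), (71.014892578125, 55.33604431152344), 89.42584228515625)
```

send_rows:
  steps:
    - {"dx":-0.15,"dy":0,"dz":0,"yaw":0,"gripper":0.5}
    - {"dx":-0.15,"dy":0,"dz":0.07,"yaw":0,"gripper":0.5}
    - {"dx":-0.15,"dy":0,"dz":0.12,"yaw":0,"gripper":0.5}
    - {"dx":-0.15,"dy":0,"dz":0.12,"yaw":0,"gripper":0.8}
    - {"dx":-0.15,"dy":0,"dz":0.12,"yaw":0,"gripper":1}

```text
clock: 27.2
tcp_pos: [0.5494, 0.0381, 0.0334]
orientation: [2.208, 2.234, 0.001]
contact_force: [-0.3, -0.4, 0.8]
grip_width: 0.0843
gripper_force: 0.0
```

send_rows:
  steps:
    - {"dx":0,"dy":0,"dz":0,"yaw":0,"gripper":1}
    - {"dx":0,"dy":0,"dz":-2,"yaw":0,"gripper":1}
    - {"dx":0,"dy":0,"dz":-6,"yaw":0,"gripper":1}
    - {"dx":0,"dy":0,"dz":-11,"yaw":0,"gripper":1}
    - {"dx":0,"dy":-1,"dz":-16,"yaw":0,"gripper":1}

```text
clock: 27.82
tcp_pos: [0.5392, 0.038, 0.1946]
orientation: [2.208, 2.234, 0.0]
contact_force: [0.5, -0.3, 0.8]
grip_width: 0.0853
gripper_force: 0.0
```

```bash
cat >> m.py <<'E'
def brick(t):
    f=load(t);C=cloud(f);c=f['color'].astype(int)
    m=(c[...,0]-c[...,2]>35)&(C[...,2]>.033)&(C[...,2]<.05)&(abs(C[...,0]-.55)<.07)&(abs(C[...,1]-.045)<.09)
    P=C[m]; print(t,len(P),np.percentile(P[:,2],[50,90]),cv2.minAreaRect((P[:,:2]*1000).astype(np.float32)))
E
python3 - <<'E'
from m import *
meas('15',(.549,-.065)); rel((.433,-.3005,.2),.7); brick('s15');brick('d15');grab('wrist','w15');brick('w15')
E
```

```text
glass mid [ 0.5494 -0.066 ] yaw deg 0.86 len 0.1594 dz 0.0007
glass mid [ 0.5483 -0.0647] yaw deg 0.73 len 0.159 dz 0.0016
far-right [ 0.629437   -0.10922959] near-left [ 0.46819943 -0.021466  ]
d [-33.71 -11.2   -0.38] yaw -0.06 | t 27.93 tcp [0.5412 0.0379 0.198 ] head 0.64 F [ 0.3  0.3 -0.4] w 0.0857 q7 0.03
s15 674 [0.04076835 0.04271837] ((550.72314453125, 42.131195068359375), (102.4006118774414, 61.72309112548828), 89.21528625488281)
d15 304 [0.04181277 0.04386402] ((548.580322265625, 49.4874382019043), (58.3828010559082, 74.88623809814453), 3.0308921337127686)
w15 9597 [0.03928471 0.04018184] ((547.9779052734375, 38.8501091003418), (59.32115936279297, 108.69970703125), 0.7291630506515503)
```

send_rows:
  steps:
    - {"dx":-4,"dy":-1.2,"dz":0,"yaw":0,"gripper":1}
    - {"dx":-9,"dy":-2.8,"dz":0,"yaw":0,"gripper":1}
    - {"dx":-14,"dy":-4.5,"dz":0,"yaw":0,"gripper":1}
    - {"dx":-19,"dy":-6.2,"dz":0,"yaw":0,"gripper":1}
    - {"dx":-24,"dy":-8,"dz":0,"yaw":0,"gripper":1}

```text
clock: 28.6
tcp_pos: [0.4605, -0.2041, 0.1919]
orientation: [-2.207, -2.234, 0.002]
contact_force: [1.1, -1.0, 0.6]
grip_width: 0.0853
gripper_force: 0.0
```

send_rows:
  steps:
    - {"dx":-4,"dy":-1.2,"dz":0,"yaw":0,"gripper":1}
    - {"dx":-7.5,"dy":-2.4,"dz":0,"yaw":0,"gripper":1}
    - {"dx":-9.7,"dy":-3.1,"dz":0,"yaw":0,"gripper":0.8}
    - {"dx":-9.7,"dy":-3.1,"dz":0,"yaw":0,"gripper":0.7}
    - {"dx":-9.7,"dy":-3.1,"dz":0,"yaw":0,"gripper":0.7}

```text
clock: 29.22
tcp_pos: [0.4319, -0.2991, 0.1922]
orientation: [-2.206, -2.234, 0.0]
contact_force: [-0.2, 0.5, -0.0]
grip_width: 0.0594
gripper_force: 0.0
```

```bash
python3 - <<'E'
from m import *
rel((.433,-.3005,.066),.7); f=grab('wrist','w16'); C=cloud(f)
for lo,hi in((.065,.085),(.025,.042)):
    P=C[(C[...,2]>lo)&(C[...,2]<hi)&(np.hypot(C[...,0]-.433,C[...,1]+.301)<.05)]
    if len(P)>20: print(len(P),np.median(P[:,2]),cv2.minEnclosingCircle((P[:,:2]*1000).astype(np.float32)),P[:,:2].mean(0))
E
```

```text
d [-0.16  0.12 12.62] yaw 0.02 | t 29.23 tcp [ 0.4319 -0.2991  0.1922] head 0.72 F [-0.2  0.5 -0. ] w 0.0594 q7 0.75
1491 0.07416416764592988 ((430.7854309082031, -301.2405090332031), 15.06004810333252) [ 0.43066723 -0.29999298]
2013 0.034302377338997776 ((430.5143737792969, -301.0921936035156), 27.906766891479492) [ 0.43108381 -0.2925536 ]
```

View pics/w16.png

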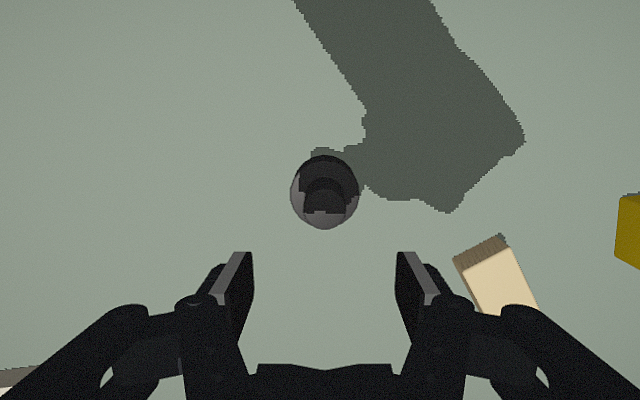

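The wrist view shows the weight at (325,190), in line with the fingers at (235,290) and (415,290). The small brick at (500,275) is clear.

send_rows:
  steps:
    - {"dx":-0.2,"dy":-0.1,"dz":4,"yaw":0,"gripper":0.7}
    - {"dx":-0.2,"dy":-0.1,"dz":8,"yaw":0,"gripper":0.7}
    - {"dx":-0.2,"dy":-0.1,"dz":11,"yaw":0,"gripper":0.7}
    - {"dx":-0.2,"dy":-0.1,"dz":12.5,"yaw":0,"gripper":0.7}
    - {"dx":-0.2,"dy":-0.1,"dz":12.5,"yaw":0,"gripper":0.7}

```text
clock: 29.9
tcp_pos: [0.4308, -0.3015, 0.0675]
orientation: [-2.206, -2.234, 0.0]
contact_force: [-0.6, -0.6, 0.7]
grip_width: 0.0599
gripper_force: 0.0
```

send_rows:
  steps:
    - {"dx":0,"dy":0,"dz":0,"yaw":0,"gripper":0.2}
    - {"dx":0,"dy":0,"dz":0,"yaw":0,"gripper":0.2}
    - {"dx":0,"dy":0,"dz":0,"yaw":0,"gripper":0.2}
    - {"dx":0,"dy":0,"dz":0,"yaw":0,"gripper":0.2}
    - {"dx":0,"dy":0,"dz":-0.3,"yaw":0,"gripper":0.2}
  force: 60

```text
clock: 30.52
tcp_pos: [0.4304, -0.3018, 0.0711]
orientation: [-2.207, -2.234, 0.0]
contact_force: [-0.7, -0.2, -8.3]
grip_width: 0.0275
gripper_force: 59.7
```

```bash
python3 - <<'E'
from m import *
rel((.549,.038,.11),.7)
E
```

```text
d [33.84 12.26 -3.88] yaw -0.01 | t 30.52 tcp [ 0.4304 -0.3018  0.0711] head 0.69 F [-0.7 -0.2 -8.3] w 0.0275 q7 0.89
```

send_rows:
  steps:
    - {"dx":0,"dy":0,"dz":-4,"yaw":0,"gripper":0.2}
    - {"dx":0,"dy":0,"dz":-9,"yaw":0,"gripper":0.2}
    - {"dx":0,"dy":0,"dz":-14,"yaw":0,"gripper":0.2}
    - {"dx":4,"dy":1.5,"dz":-15,"yaw":0,"gripper":0.2}
    - {"dx":8.8,"dy":3.2,"dz":-15,"yaw":0,"gripper":0.2}

```text
clock: 31.15
tcp_pos: [0.4613, -0.2138, 0.2218]
orientation: [2.211, 2.23, 0.001]
contact_force: [1.4, -0.1, -8.7]
grip_width: 0.0279
gripper_force: 62.3
```

send_rows:
  steps:
    - {"dx":5,"dy":1.8,"dz":0,"yaw":0,"gripper":0.2}
    - {"dx":10,"dy":3.6,"dz":0,"yaw":0,"gripper":0.2}
    - {"dx":15,"dy":5.4,"dz":0,"yaw":0,"gripper":0.2}
    - {"dx":20,"dy":7.2,"dz":0,"yaw":0,"gripper":0.2}
    - {"dx":23.5,"dy":8.6,"dz":0,"yaw":0,"gripper":0.2}

```text
clock: 31.78
tcp_pos: [0.5441, 0.025, 0.2201]
orientation: [-2.204, -2.236, 0.003]
contact_force: [0.7, -0.3, -8.4]
grip_width: 0.0282
gripper_force: 62.3
```

send_rows:
  steps:
    - {"dx":1,"dy":0.4,"dz":0,"yaw":0,"gripper":0.2}
    - {"dx":1.5,"dy":0.5,"dz":2,"yaw":0,"gripper":0.2}
    - {"dx":1.5,"dy":0.5,"dz":5,"yaw":0,"gripper":0.2}
    - {"dx":1.5,"dy":0.5,"dz":8,"yaw":0,"gripper":0.2}
    - {"dx":1.5,"dy":0.5,"dz":8,"yaw":0,"gripper":0.2}

```text
clock: 32.4
tcp_pos: [0.5467, 0.036, 0.1386]
orientation: [-2.207, -2.231, 0.01]
contact_force: [-0.5, -0.1, -7.7]
grip_width: 0.0284
gripper_force: 62.3
```

```bash
python3 - <<'E'
from m import *
meas('17',(.549,-.065)); rel((.549,.038,.108),.7)
f=load('s17');g=load('d17')
C=np.hstack([cv2.resize(f['color'][100:230,290:420],None,fx=3,fy=3),cv2.resize(g['color'][90:220,240:370],None,fx=3,fy=3)])
cv2.imwrite('pics/c17.png',C[:,:,::-1])
E
```

```text
glass mid [ 0.5496 -0.0659] yaw deg 0.82 len 0.1592 dz 0.0006
glass mid [ 0.5483 -0.0646] yaw deg 0.68 len 0.1591 dz 0.0016
far-right [ 0.62956262 -0.10919876] near-left [ 0.4683959  -0.02130515]
d [ 0.17 -0.06  3.35] yaw -0.09 | t 32.5 tcp [0.5497 0.0363 0.1415] head 0.61 F [ 1.   0.5 -6.9] w 0.028 q7 0.09
```

View pics/c17.png

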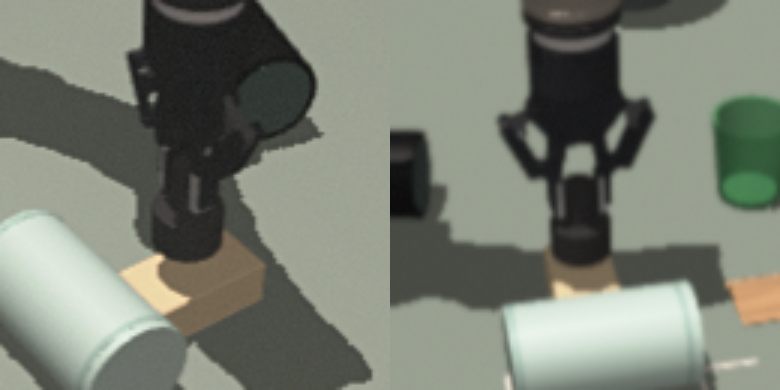

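The weight hangs upright over the middle of the brick in both crops, at (190,225) on the left and (580,225) on the right. I'll lower it.

send_rows:
  steps:
    - {"dx":0.2,"dy":0,"dz":1,"yaw":0,"gripper":0.2}
    - {"dx":0.2,"dy":0,"dz":2,"yaw":0,"gripper":0.2}
    - {"dx":0.2,"dy":0,"dz":2.6,"yaw":0,"gripper":0.2}
    - {"dx":0.2,"dy":0,"dz":2.8,"yaw":0,"gripper":0.2}
    - {"dx":0.2,"dy":0,"dz":2.8,"yaw":0,"gripper":0.2}

```text
clock: 33.12
tcp_pos: [0.5499, 0.039, 0.113]
orientation: [-2.208, -2.234, 0.0]
contact_force: [0.1, -0.2, -8.3]
grip_width: 0.0285
gripper_force: 62.3
```

send_rows:
  steps:
    - {"dx":0,"dy":0,"dz":0.1,"yaw":0,"gripper":0.2}
    - {"dx":0,"dy":0,"dz":0.2,"yaw":0,"gripper":0.2}
    - {"dx":0,"dy":0,"dz":0.2,"yaw":0,"gripper":0.2}

```text
clock: 33.5
tcp_pos: [0.5498, 0.0391, 0.1111]
orientation: [-2.208, -2.234, -0.0]
contact_force: [0.0, -0.0, -8.0]
grip_width: 0.0283
gripper_force: 62.3
```

send_rows:
  steps:
    - {"dx":0,"dy":0,"dz":0.08,"yaw":0,"gripper":0.2}
    - {"dx":0,"dy":0,"dz":0.16,"yaw":0,"gripper":0.2}
    - {"dx":0,"dy":0,"dz":0.16,"yaw":0,"gripper":0.2}

```text
clock: 33.88
tcp_pos: [0.5498, 0.0391, 0.1096]
orientation: [-2.208, -2.234, -0.0]
contact_force: [-0.0, -0.0, -6.4]
grip_width: 0.0283
gripper_force: 62.6
```

send_rows:
  steps:
    - {"dx":0,"dy":0,"dz":0.08,"yaw":0,"gripper":0.2}
    - {"dx":0,"dy":0,"dz":0.12,"yaw":0,"gripper":0.2}

```text
clock: 34.12
tcp_pos: [0.55, 0.0391, 0.1095]
orientation: [-2.208, -2.234, -0.001]
contact_force: [-6.1, -0.2, 11.2]
grip_width: 0.0282
gripper_force: 64.4
```

send_rows:
  steps:
    - {"dx":0,"dy":0,"dz":-0.08,"yaw":0,"gripper":0.2}
    - {"dx":0,"dy":0,"dz":-0.08,"yaw":0,"gripper":0.4}
    - {"dx":0,"dy":0,"dz":-0.08,"yaw":0,"gripper":0.7}
    - {"dx":0,"dy":0,"dz":-0.08,"yaw":0,"gripper":0.8}
    - {"dx":0,"dy":0,"dz":-0.08,"yaw":0,"gripper":0.8}

```text
clock: 34.75
tcp_pos: [0.5501, 0.0391, 0.1092]
orientation: [2.208, 2.234, 0.0]
contact_force: [-0.6, 0.0, 0.4]
grip_width: 0.0681
gripper_force: 0.0
```

send_rows:
  steps:
    - {"dx":0,"dy":0,"dz":-2,"yaw":0,"gripper":0.8}
    - {"dx":0,"dy":0,"dz":-6,"yaw":0,"gripper":0.8}
    - {"dx":2,"dy":0,"dz":-11,"yaw":0,"gripper":0.8}
    - {"dx":7,"dy":0,"dz":-14,"yaw":0,"gripper":0.8}
    - {"dx":12,"dy":0,"dz":-14,"yaw":0,"gripper":0.8}

```text
clock: 35.38
tcp_pos: [0.5501, 0.1604, 0.2523]
orientation: [2.209, 2.231, 0.009]
contact_force: [0.9, 0.5, -0.5]
grip_width: 0.0684
gripper_force: 0.0
```

send_rows:
  steps:
    - {"dx":5,"dy":0,"dz":0,"yaw":0,"gripper":0.8}
    - {"dx":8,"dy":0,"dz":0,"yaw":0,"gripper":0.8}
    - {"dx":8,"dy":0,"dz":0,"yaw":0,"gripper":0.8}

```text
clock: 35.75
tcp_pos: [0.5467, 0.2425, 0.2487]
orientation: [-2.202, -2.24, -0.0]
contact_force: [-0.1, -0.8, -0.6]
grip_width: 0.0687
gripper_force: 0.0
```

```bash
python3 - <<'E'
from m import *
meas('18',(.549,-.065)); rel((.549,.038,.108),.7); brick('s18');brick('d18')
f=load('s18');g=load('d18')
for h in(f,g):
    C=cloud(h);P=C[(C[...,2]>.105)&(C[...,2]<.125)&(np.hypot(C[...,0]-.549,C[...,1]-.038)<.04)];print(np.median(P[:,2]),cv2.minEnclosingCircle((P[:,:2]*1000).astype(np.float32)))
C=np.hstack([cv2.resize(f['color'][130:260,270:400],None,fx=3,fy=3),cv2.resize(g['color'][120:250,250:380],None,fx=3,fy=3)])
cv2.imwrite('pics/c18.png',C[:,:,::-1])
E
```

```text
glass mid [ 0.5492 -0.066 ] yaw deg 0.9 len 0.16 dz 0.0007
glass mid [ 0.5483 -0.0647] yaw deg 0.75 len 0.1591 dz 0.0016
far-right [ 0.62940779 -0.10916835] near-left [ 0.46812848 -0.02148149]
d [-20.02  -0.08  14.11] yaw -0.04 | t 35.85 tcp [0.5475 0.2383 0.2489] head 0.66 F [ 0.7 -0.6  0.6] w 0.0683 q7 -0.33
s18 363 [0.04075605 0.04299222] ((550.6416625976562, 43.511314392089844), (105.36878967285156, 63.44111633300781), 87.09623718261719)
d18 75 [0.04151563 0.04401481] ((533.1549072265625, 40.510860443115234), (47.467002868652344, 91.10343170166016), 40.464141845703125)
0.11531064573112385 ((550.603759765625, 39.94792175292969), 16.50651741027832)
0.11600722801101451 ((551.1361083984375, 40.422664642333984), 15.68399715423584)
```

View pics/c18.png

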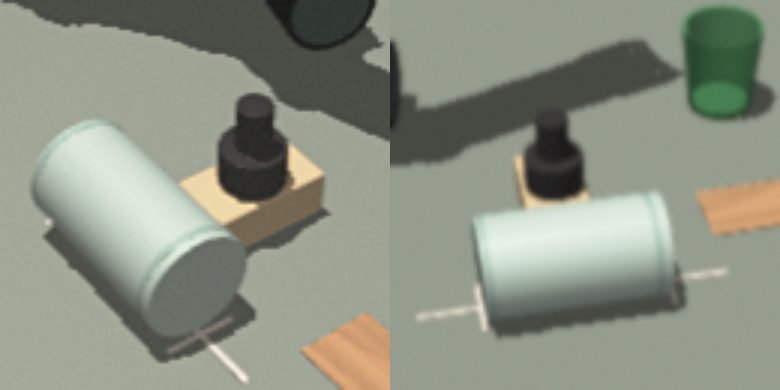

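The glass is on the line, the brick is end-on to its middle, and the weight stands upright on the brick. Everything is as asked, so I'm handing in.

```bash
python3 -c "
from bench import workorder; print(workorder.hand_in())"
```

```text
the job is handed in; nothing more can be done
None
```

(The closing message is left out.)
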